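# Tip the loose vial caps into the corner by the rack

## Task

I am about to cap the open vials in the rack: pick up the tray of loose black caps by its handle and tip it well over, so that all five caps slide together into the tray's corner that is nearest the vial rack as the tray stands now, that corner being the lowest. Finish while holding the tray still and tipped like that, clear of the bench and of everything on it, so I can take the caps from that corner. Do not spill any cap, and leave the carton, the bottle and the dishes where they are.

Things in the scene. Friction and masses are not known exactly. Their poses are not given: they have to be found in the camera images.
- tray: White plastic open tray with an arch handle, rigid with it; 220 mm long (x) by 160 wide (y), walls 55 high and 4 thick, floor 6 thick, 0.27 to 0.44 kg. Origin: centre of the underside, z up. Starts level on the bench, its x within 12 degrees of world x. Smooth inside: a cap starts to slide at a slope of 11 to 17 degrees; sliding along a wall needs more.
- tray_handle (a point): Middle of the handle, on the bar's axis, 129 mm above the tray's underside; axes as the tray's. The bar is straight and flat-sided, 220 mm long (tray x), 18 wide (tray y), 22 high, its top 140 mm above the underside, on an 8 mm thick upright at each end. Below the bar the tray is open: 112 mm from bar to floor.
- corner_far_left (a point): Inner floor corner of the tray at its +x, +y (far left seen from the robot), where the top of the floor meets the two walls: 106 mm and 76 mm from the tray's middle, 6 mm above its underside. Fixed in the tray.
- corner_far_right (a point): The same at the tray's +x, -y corner.
- corner_near_left (a point): The same at the tray's -x, +y corner.
- corner_near_right (a point): The same at the tray's -x, -y corner.
- rack: White vial rack, 156 mm (x) by 120 mm (y), with twelve amber vials in 4 rows of 3, seven capped, five open; 72 mm high over the caps. Fixed. Origin: centre of its underside. It stands diagonally off one of the tray's four corners, its middle 0.24 to 0.42 m from the tray's; the other three such places hold the carton, the bottle and the dishes.
- cap1: Loose black screw cap lying flat in the tray, a plain disc 22 mm across and 14 mm high, 10 g. Origin: the middle of the cap (13 mm above the tray's underside as it lies), z along its axis.
- cap2: Loose black screw cap lying flat in the tray, a plain disc 22 mm across and 14 mm high, 10 g. Origin: the middle of the cap (13 mm above the tray's underside as it lies), z along its axis.
- cap3: Loose black screw cap lying flat in the tray, a plain disc 22 mm across and 14 mm high, 10 g. Origin: the middle of the cap (13 mm above the tray's underside as it lies), z along its axis.
- cap4: Loose black screw cap lying flat in the tray, a plain disc 22 mm across and 14 mm high, 10 g. Origin: the middle of the cap (13 mm above the tray's underside as it lies), z along its axis.
- cap5: Loose black screw cap lying flat in the tray, a plain disc 22 mm across and 14 mm high, 10 g. Origin: the middle of the cap (13 mm above the tray's underside as it lies), z along its axis.
- carton: Bystander: closed white reagent carton, 75 x 115 x 55 mm, 0.25 kg, loose on the bench. Origin: centre of its underside.
- bottle: Bystander: amber reagent bottle, 60 mm across, 115 mm high, 0.3 kg, standing loose on the bench. Origin: centre of its underside.
- dishes: Bystander: stack of three closed glass dishes, 92 mm across, 45 mm high, 0.15 kg, loose on the bench. Origin: centre of its underside.

How it is judged:
On the way:
1. the tray is lifted clear of the bench in the fingers (height (world z) of each of corner_far_left, corner_far_right, corner_near_left, corner_near_right above 0.015 m and contact force between tray and the fingers above 1 N), for 0.2 s.
At the end, for the whole second after the job is handed in: Fingers hold the tray, its floor corners over 15 mm up, touching nothing else; tilted 17 to 60 degrees, both its sides falling 7 degrees or more to the corner that was nearest the rack; every cap within 95 mm of that corner; all still (tray 0.03 m/s, 0.15 rad/s; caps 0.04 m/s) (all of step 1 and ((world x of rack above 0.52 m and world y of rack above 0 m and angle between tray's own x axis and vertical above 1.6908 rad and angle between tray's own y axis and vertical above 1.6908 rad and distance between each of cap1, cap2, cap3, cap4, cap5 and corner_far_left below 0.095 m) or (world x of rack above 0.52 m and world y of rack below 0 m and angle between tray's own x axis and vertical above 1.6908 rad and angle between tray's own y axis and vertical below 1.4508 rad and distance between each of cap1, cap2, cap3, cap4, cap5 and corner_far_right below 0.095 m) or (world x of rack below 0.52 m and world y of rack above 0 m and angle between tray's own x axis and vertical below 1.4508 rad and angle between tray's own y axis and vertical above 1.6908 rad and distance between each of cap1, cap2, cap3, cap4, cap5 and corner_near_left below 0.095 m) or (world x of rack below 0.52 m and world y of rack below 0 m and angle between tray's own x axis and vertical below 1.4508 rad and angle between tray's own y axis and vertical below 1.4508 rad and distance between each of cap1, cap2, cap3, cap4, cap5 and corner_near_right below 0.095 m)) and angle between tray's own z axis and vertical between 0.3 and 1.05 rad and linear speed of tray below 0.03 m/s and angular speed of tray below 0.15 rad/s and linear speed of each of cap1, cap2, cap3, cap4, cap5 below 0.04 m/s and contact force between tray and rack below 0.3 N and contact force between tray and carton below 0.3 N and contact force between tray and bottle below 0.3 N and contact force between tray and dishes below 0.3 N); the arm keeps its last pose, push and grip.
It fails at once if a cap falls out of the tray (x of any of cap1, cap2, cap3, cap4, cap5 in the frame of tray above 0.115 m or x of any of cap1, cap2, cap3, cap4, cap5 in the frame of tray below -0.115 m or y of any of cap1, cap2, cap3, cap4, cap5 in the frame of tray above 0.085 m or y of any of cap1, cap2, cap3, cap4, cap5 in the frame of tray below -0.085 m).
It fails at once if the carton, the bottle or the dishes are pushed more than 30 mm (distance of any of carton, bottle, dishes from where it was at the start of the episode above 0.03 m).
It also fails if it takes over 38 s, if anything falls off the work surface, if the arm or the gripper's body presses on something with over 40 N, if the wrist force passes 120 N, or if a joint passes its speed limit or range.

## Robot

A 6-joint arm with a two-finger parallel gripper is mounted at the origin on the work surface. World frame = base frame: x ahead of the robot, y to its left, z up, the work surface at z = 0. Lengths are in m, angles in rad, forces in N, time in s.
With the tool pointing down it reaches from about 0.3 to 0.875 m from the base axis. Payload 4.2 kg.
Tool frame: the origin (TCP) lies on the centre line of the jaws, within the pads' length; the fingertips stand 25 mm ahead of it and the grasp point (between the pads) lies 6 mm ahead of it; z points along the fingers, y is the direction in which the jaws open and shut (so a half turn about z gives the same grasp; the last joint's range is limited). The gripper opens to 85 mm and grips with 20 to 120 N. Pads are 22 mm wide; open, the fingers measure 114 mm over their backs; the gripper's body (76 mm by 85 mm) begins 54 mm behind the grasp point. The pads swing forward as they close: fully open they stand 13 mm farther back than shut.
Start: joints at [1.094, 0.32, 1.565, -0, 1.257, -0.02], TCP at [0.254, 0.516, 0.256] pointing down, gripper open.
Joint ranges: [-3.11, 3.11], [-0.84, 2.01], [0.21, 2.61], [-1.34, 4.49], [0.05, 2.63], [-2.56, 2.56]. Speed limits (rad/s): [2.57, 2.57, 3.14, 3.14, 3.14, 3.14].

## Interface

Orientations are given as a rotation vector (axis times angle).
In Python, from workcell import arm gives the robot as it stands. The module is installed in compiled form; this text tells all that it offers.
- The arm moves only by the shell command python3 -m creep 'ROWS' [OPENING] [FORCE]. ROWS is JSON, a list that holds one entry, the list of rows, each a list of 6 numbers: the shift along the tool's x, y, z in mm, then the turn, a rotation vector about the tool's x, y, z in rad. In form: [[[dx, dy, dz, rx, ry, rz], ...]]. A call has exactly 8 rows; each row shifts and turns the commanded pose from where the row before left it, along the tool's axes as they then stand; what a row does not reach is not made up. A row lasts 1/12 s, in which the tool goes at most 41.7 mm and 7.16 degrees, less where a joint would pass 70% of its speed; a pose out of reach is approached as far as the arm can. A call with a gripper value outside its range is refused whole. OPENING is the opening, from -1 (shut) to 1 (fully open), set as the call begins (- or left out, the last holds). The fingers move at their own pace and stop on an object; FORCE is the grip in N (left out, the last holds). Time passes only in rows, so rows that do not move let the fingers close, or fill a call up. It gives the time, the measured TCP pose, the force and the opening at its end, in the units of the state.
- arm.sense(): the state, without advancing time (a new reading comes with each control period).
- arm.camera(name): name is "scene" or "top" or "wrist"; returns the picture (480x640x3 uint8, red, green, blue); there is no depth.
- arm.calibration(name): a dict with "K" (3x3 intrinsics, pixels), "k1" (the pictures are not rectified: a ray, as slopes to the right and down, at radius r is drawn at 1 + k1 r^2 times it, then the intrinsics apply), "R" (3x3) and "t" (3): a world point X has camera coordinates R X + t; the wrist camera has in their place "hand_eye" (4x4, takes a point from camera to tool coordinates, whose origin is the TCP and whose axes are the flange's). Camera axes: x right, y down, z forward; pixel columns grow to the right and rows downward; lengths in m; the calibration is good to about 2 mm. A picture is of the moment at which its call begins: read the wrist's pose just before it. calibration takes no time and is no camera call.
- arm.hand_in(): hands the job in, once; it reports no verdict.
The state is a dict: "clock": time; "joints": joint angles; "joint_vel": joint speeds; "effort": joint torques, N m; "ee_pos": TCP position; "tool_rot": TCP orientation; "ft_force": force on the tool from outside, world axes, zero at the start; "torque": the same for the moment, N m; "finger_gap": finger opening in m.
Only numpy, scipy, OpenCV 4.12 (cv2) and the standard library are available. Lean on these libraries where they do the work, as an engineer would, in place of code of your own. Each camera call takes 0.05 s, during which the arm holds its last target.

## Working session

There is one attempt and no reset: what is moved stays moved. The work goes in short steps, Python scripts to look and compute and a shell command to move; the robot and the scene stay as the last step left them, time stands still between calls to the robot, and variables do not carry over. Pictures are saved under pics/ and viewed, and the job is handed in when it is done.

```bash
mkdir -p pics; ls; python3 - <<'E'
from workcell import arm
import cv2
for n in("scene","top"):
    cv2.imwrite(f"pics/{n}0.png",arm.camera(n)[:,:,::-1])
    c=arm.calibration(n);print(n,c)
print(arm.calibration("wrist"));print(arm.sense())
E
```

```text
pics
scene {'K': array([[501.38043955,   0.        , 326.4929606 ],
       [  0.        , 501.38043955, 234.06433809],
       [  0.        ,   0.        ,   1.        ]]), 'k1': -0.09781920839451681, 'R': array([[ 0.44682354,  0.89458345, -0.008317  ],
       [ 0.77983507, -0.3940316 , -0.48641172],
       [-0.43841304,  0.21085432, -0.87369014]]), 't': array([-0.23023785, -0.37136283,  1.1831722 ])}
top {'K': array([[542.62184545,   0.        , 322.02199649],
       [  0.        , 542.62184545, 244.88449872],
       [  0.        ,   0.        ,   1.        ]]), 'k1': -0.006946983297610718, 'R': array([[ 0.02144021, -0.99975857,  0.00480906],
       [-0.98995154, -0.02190189, -0.1397006 ],
       [ 0.1397722 , -0.00176553, -0.99018211]]), 't': array([-0.01694441,  0.52145951,  1.09838212])}
{'K': array([[407.21322876,   0.        , 320.02917991],
       [  0.        , 407.21322876, 244.39317539],
       [  0.        ,   0.        ,   1.        ]]), 'k1': -0.0804467227418342, 'hand_eye': array([[ 2.21263344e-04, -9.52296973e-01, -3.05172780e-01,
         7.74091674e-02],
       [ 9.99
[... 198 characters left out ...]
  0.00000000e+00,
         1.00000000e+00]])}
{'clock': 0.1, 'joints': array([ 1.09400321e+00,  3.20228235e-01,  1.56556650e+00,  3.82009616e-05,
        1.25740017e+00, -2.00420247e-02]), 'joint_vel': array([-0.00010421, -0.0014741 , -0.00046451, -0.00134512,  0.00126194,
        0.00030065]), 'effort': array([-6.11396918e-04, -4.16406512e+01, -2.34705001e+01, -9.00991768e-05,
        4.75487250e-03,  1.27562924e-05]), 'ee_pos': array([0.25342684, 0.51570375, 0.25556247]), 'tool_rot': array([-7.11163274e-01, -3.05959948e+00,  2.42518906e-03]), 'ft_force': array([-0.28221382,  0.16910671, -0.41227452]), 'torque': array([0.04618317, 0.02502102, 0.05488429]), 'finger_gap': 0.08514637172709673}
```

View pics/top0.png

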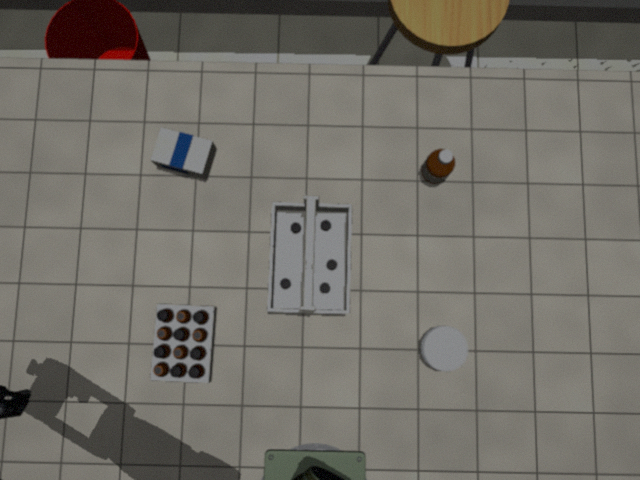

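View pics/scene0.png

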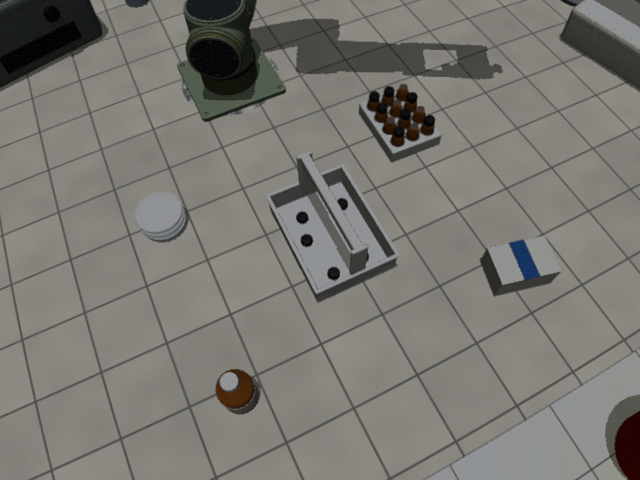

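The top view shows the tray spanning about (268..352, 196..316). The rack is at (184,343), nearer the robot and to the left, so the target is near_left. The dishes are at (444,348), the carton at (183,152) and the bottle at (438,165). Next I'll measure the positions.

```bash
cat > h.py <<'E'
from workcell import arm
import numpy as np, cv2
from scipy.spatial.transform import Rotation as Ro
def ray(n,px,z):
    c=arm.calibration(n);K=c["K"];k=c["k1"]
    u=np.array([(px[0]-K[0,2])/K[0,0],(px[1]-K[1,2])/K[1,1]]);v=u.copy()
    for _ in range(30): v=u/(1+k*(v@v))
    R=np.array(c["R"]);t=np.array(c["t"]);C=-R.T@t;d=R.T@np.r_[v,1]
    return C+d*(z-C[2])/d[2]
def proj(n,X):
    c=arm.calibration(n);K=c["K"];p=c["R"]@np.array(X)+c["t"];v=p[:2]/p[2];v=v*(1+c["k1"]*(v@v))
    return K[0,0]*v[0]+K[0,2],K[1,1]*v[1]+K[1,2]
E
python3 - <<'E'
from h import *
im=cv2.imread("pics/top0.png")
cv2.imwrite("pics/topcrop.png",cv2.resize(im[185:325,255:365],None,fx=4,fy=4,interpolation=cv2.INTER_CUBIC))
im=cv2.imread("pics/scene0.png")
cv2.imwrite("pics/scenecrop.png",cv2.resize(im[145:300,255:405],None,fx=3.8,fy=3.8,interpolation=cv2.INTER_CUBIC))
E
```

```text
(no output)
```

View pics/topcrop.png

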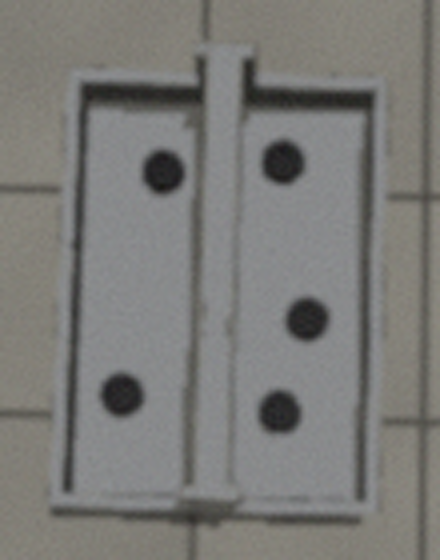

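View pics/scenecrop.png

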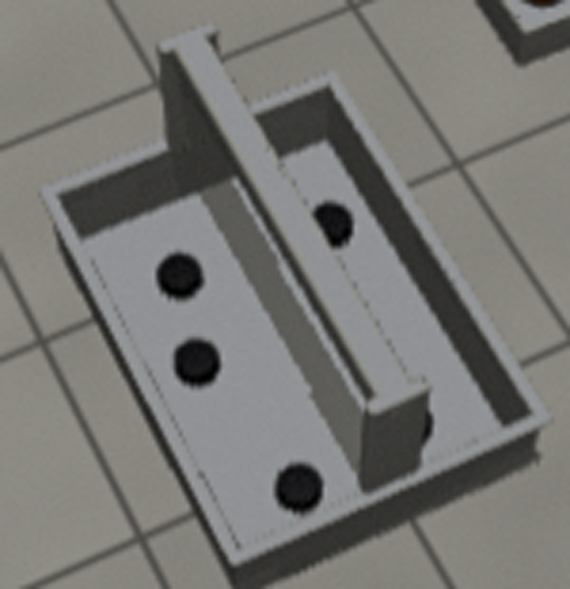

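```bash
python3 - <<'E'
from h import *
T=lambda x,y:(255+(x-1.5)/4,185+(y-1.5)/4); S=lambda x,y:(255+(x-1.4)/3.8,145+(y-1.4)/3.8)
print("bar top cam",ray("top",T(226,46),.14),ray("top",T(211,490),.14))
print("bar scene",ray("scene",S(398,398),.14),ray("scene",S(188,40),.14))
a=[ray("top",T(*p),.055) for p in [(70,72),(385,79),(374,509),(52,502)]]
print("rim",np.round(a,4),np.mean(a,0))
a=[ray("scene",S(*p),.055) for p in [(43,190),(332,77),(548,420),(235,560)]]
print("rim",np.round(a,4),np.mean(a,0))
for n,p,z in [("top",(184,343),.03),("top",(444,348),.045),("top",(441,160),.115),("top",(183,152),.055),("scene",(398,125),.05)]: print(n,ray(n,p,z))
for p in [(163,171),(283,161),(307,319),(280,411),(122,394)]: print("cap",ray("top",T(*p),.02))
E
```

```text
bar top cam [0.60135743 0.01758885 0.14      ] [0.38905286 0.01945121 0.14      ]
bar scene [0.60301022 0.01614017 0.14      ] [0.3920571  0.01816617 0.14      ]
rim [[ 0.6056  0.1001  0.055 ]
 [ 0.6055 -0.0637  0.055 ]
 [ 0.3834 -0.0613  0.055 ]
 [ 0.3834  0.1016  0.055 ]] [0.49449251 0.01916924 0.055     ]
rim [[ 0.3826 -0.0623  0.055 ]
 [ 0.3858  0.0994  0.055 ]
 [ 0.6081  0.0979  0.055 ]
 [ 0.6054 -0.0637  0.055 ]] [0.49546237 0.01783526 0.055     ]
top [0.31323541 0.27301709 0.03      ]
top [ 0.31512753 -0.2570789   0.045     ]
top [ 0.68670274 -0.23885246  0.115     ]
top [0.71025732 0.29157184 0.055     ]
scene [0.34288055 0.25393055 0.05      ]
cap [0.56048861 0.05199199 0.02      ]
cap [ 0.5673241  -0.01184255  0.02      ]
cap [ 0.48292498 -0.02625616  0.02      ]
cap [ 0.43409657 -0.01300969  0.02      ]
cap [0.44120843 0.07015915 0.02      ]
```

```bash
python3 -m creep '[[[-28,-22,0,0,0,0],[-28,-22,0,0,0,0],[-28,-22,0,0,0,0],[-28,-22,0,0,0,0],[-28,-22,0,0,0,0],[-28,-22,0,0,0,0],[-28,-22,0,0,0,0],[-28,-22,0,0,0,0]]]' 1 80
cat > rel.py <<'E'
import sys; from h import *
# how far from present to target tcp/orientation with tool x=-X,y=+Y (yawed)
s=arm.sense();R=Ro.from_rotvec(s["tool_rot"])
t=np.array([float(v) for v in sys.argv[1:4]]); 
yaw=-0.009;A=Ro.from_euler("z",yaw)*Ro.from_matrix(np.diag([-1,1,-1.]))
print(s["clock"],np.round(s["ee_pos"],4),np.round(s["joints"],3),"shift mm",np.round(R.inv().apply(t-s["ee_pos"])*1000,1),"turn",np.round((R.inv()*A).as_rotvec(),4))
E
python3 rel.py .495 .0185 .25
```

```text
clock: 0.77
ee_pos: [0.3772, 0.2576, 0.2561]
tool_rot: [-0.711, -3.06, 0.0]
ft_force: [1.4, 0.5, -0.1]
finger_gap: 0.0853
0.7667 [0.3772 0.2576 0.2561] [ 0.574  0.133  1.816 -0.     1.193 -0.54 ] shift mm [-211.1 -162.7    6.1] turn [-3.000e-04 -3.000e-04 -4.474e-01]
```

```bash
python3 -m creep '[[[-30,-23,0,0,0,0],[-30,-23,0,0,0,0],[-30,-23,0,0,0,0],[-30,-23,0,0,0,0],[-30,-23,0,0,0,0],[-30,-23,0,0,0,0],[-20,-16,0,0,0,-0.1],[-11,-9,3,0,0,-0.1]]]'
python3 -m creep '[[[0,0,0,0,0,-0.1],[0,0,0,0,0,-0.1],[0,0,0,0,0,-0.047],[0,0,0,0,0,0],[0,0,0,0,0,0],[0,0,0,0,0,0],[0,0,0,0,0,0],[0,0,0,0,0,0]]]'
python3 rel.py .495 .0185 .135
python3 - <<'E'
from h import *
cv2.imwrite("pics/w1.png",arm.camera("wrist")[:,:,::-1])
E
```

```text
clock: 1.43
ee_pos: [0.4969, 0.0177, 0.2534]
tool_rot: [0.399, 3.115, -0.001]
ft_force: [-0.8, -0.0, -0.1]
finger_gap: 0.0857
clock: 2.1
ee_pos: [0.4957, 0.0207, 0.2533]
tool_rot: [-0.016, -3.142, -0.0]
ft_force: [-0.1, 0.0, -0.3]
finger_gap: 0.0855
2.1 [0.4957 0.0207 0.2533] [ 0.019  0.198  1.742  0.     1.202 -1.542] shift mm [  0.7  -2.2 118.3] turn [ 0.0001 -0.     -0.001 ]
```

View pics/w1.png

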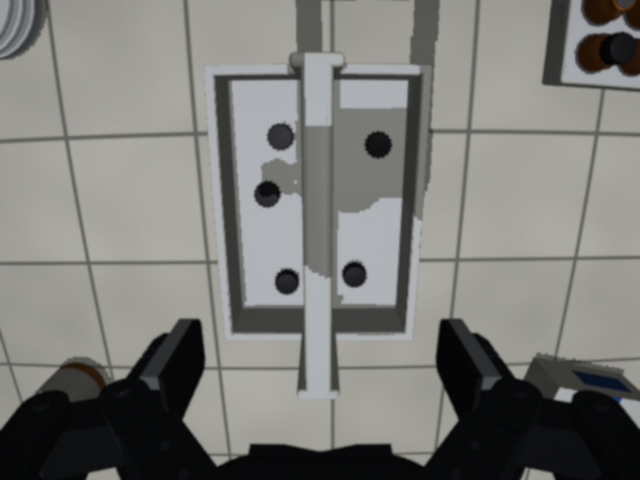

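The bar is centred at column 319, midway between the fingers, so alignment is good. The caps are all flat. Next I descend and grip.

```bash
python3 -m creep '[[[0,-1,20,0,0,0],[0,0,20,0,0,0],[0,0,20,0,0,0],[0,0,18,0,0,0],[0,0,15,0,0,0],[0,0,12,0,0,0],[0,0,9,0,0,0],[0,0,4,0,0,0]]]'
python3 -m creep '[[[0,0,0,0,0,0],[0,0,0,0,0,0],[0,0,0,0,0,0],[0,0,0,0,0,0],[0,0,0,0,0,0],[0,0,0,0,0,0],[0,0,0,0,0,0],[0,0,0,0,0,0]]]' -1 110
python3 rel.py .495 .0185 .135
```

```text
clock: 2.82
ee_pos: [0.4952, 0.0197, 0.1342]
tool_rot: [-0.015, -3.14, -0.0]
ft_force: [0.2, 0.1, 0.3]
finger_gap: 0.0853
clock: 3.48
ee_pos: [0.4962, 0.0196, 0.136]
tool_rot: [0.015, 3.14, 0.0]
ft_force: [-0.4, 0.0, 5.2]
finger_gap: 0.0168
3.4833 [0.4962 0.0196 0.136 ] [ 0.016  0.311  1.916 -0.     0.913 -1.545] shift mm [ 1.2 -1.1  1. ] turn [ 0.      0.0015 -0.0008]
```

```bash
python3 -m creep '[[[0,0,-5,0,0,0],[0,0,-12,0,0,0],[0,0,-22,0,0,0],[0,0,-25,0,0,0],[0,0,-25,0,0,0],[0,0,-20,0,0,0],[0,0,-10,0,0,0],[0,0,-4,0,0,0]]]'
python3 -m creep '[[[0,0,-5,0,0,0],[0,0,-15,0,0,0],[0,0,-22,0,0,0],[0,0,-22,0,0,0],[0,0,-22,0,0,0],[0,0,-15,0,0,0],[0,0,-8,0,0,0],[0,0,0,0,0,0]]]'
python3 rel.py .495 .0185 .36
python3 - <<'E'
from h import *
cv2.imwrite("pics/w2.png",arm.camera("wrist")[:,:,::-1])
cv2.imwrite("pics/s2.png",arm.camera("scene")[:,:,::-1])
E
```

```text
clock: 4.15
ee_pos: [0.4959, 0.0196, 0.2592]
tool_rot: [0.015, 3.14, 0.0]
ft_force: [0.6, 1.0, -5.3]
finger_gap: 0.0162
clock: 4.82
ee_pos: [0.4961, 0.0196, 0.3677]
tool_rot: [0.015, 3.141, 0.0]
ft_force: [0.5, -0.5, -4.9]
finger_gap: 0.0163
4.8167 [0.4961 0.0196 0.3677] [ 0.016  0.141  1.526  0.     1.473 -1.545] shift mm [ 1.1 -1.1  7.7] turn [ 0.0001  0.0009 -0.0008]
```

View pics/w2.png

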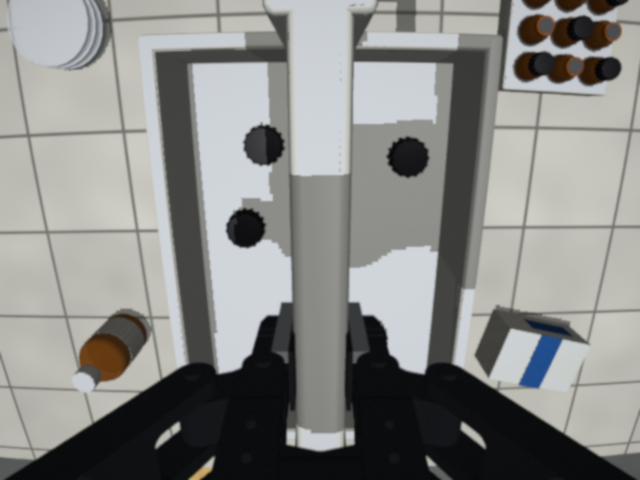

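View pics/s2.png

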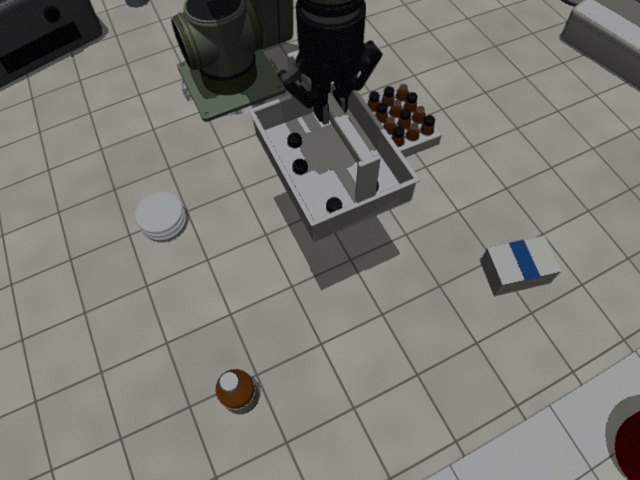

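Lifted cleanly, with all caps still flat in the tray. First I tip slowly toward +y only, so the caps pass the handle's near upright before they go to −x.

```bash
python3 -m creep '[[[0,0,0,0.015,0,0],[0,0,0,0.025,0,0],[0,0,0,0.025,0,0],[0,0,0,0.025,0,0],[0,0,0,0.025,0,0],[0,0,0,0.025,0,0],[0,0,0,0.025,0,0],[0,0,0,0.02,0,0]]]'
python3 -m creep '[[[0,0,0,0.012,0,0],[0,0,0,0.012,0,0],[0,0,0,0.012,0,0],[0,0,0,0.012,0,0],[0,0,0,0.012,0,0],[0,0,0,0.012,0,0],[0,0,0,0.012,0,0],[0,0,0,0.012,0,0]]]'
python3 -m creep '[[[0,0,0,0.012,0,0],[0,0,0,0.012,0,0],[0,0,0,0.012,0,0],[0,0,0,0.012,0,0],[0,0,0,0.012,0,0],[0,0,0,0.012,0,0],[0,0,0,0.012,0,0],[0,0,0,0.012,0,0]]]'
python3 rel.py .495 .0185 .36
python3 - <<'E'
from h import *
cv2.imwrite("pics/w3.png",arm.camera("wrist")[:,:,::-1])
cv2.imwrite("pics/s3.png",arm.camera("scene")[:,:,::-1])
E
```

```text
clock: 5.58
ee_pos: [0.4957, 0.0199, 0.3671]
tool_rot: [-0.015, -3.127, 0.293]
ft_force: [-0.4, -0.3, -5.5]
finger_gap: 0.0163
clock: 6.25
ee_pos: [0.4958, 0.0196, 0.3673]
tool_rot: [-0.015, -3.109, 0.441]
ft_force: [0.2, -0.9, -4.2]
finger_gap: 0.0165
clock: 6.92
ee_pos: [0.4958, 0.0196, 0.3673]
tool_rot: [-0.015, -3.084, 0.59]
ft_force: [0.7, -0.4, -4.0]
finger_gap: 0.0163
6.9167 [0.4958 0.0196 0.3673] [ 0.23   0.176  1.535 -0.367  1.528 -1.298] shift mm [0.8 1.6 7.2] turn [-3.78e-01 -1.00e-04 -8.00e-04]
```

View pics/w3.png

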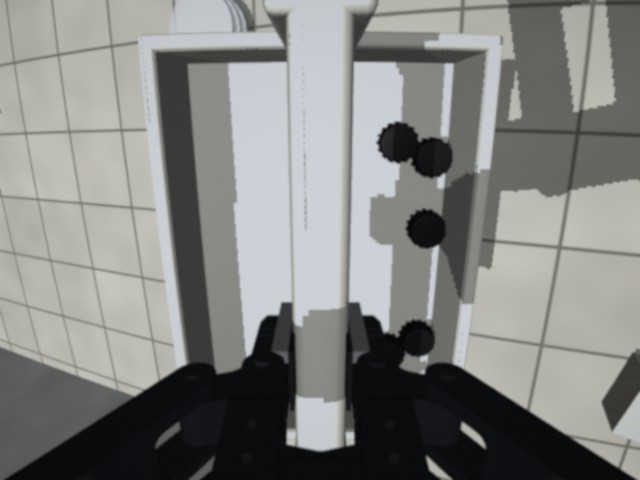

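View pics/s3.png

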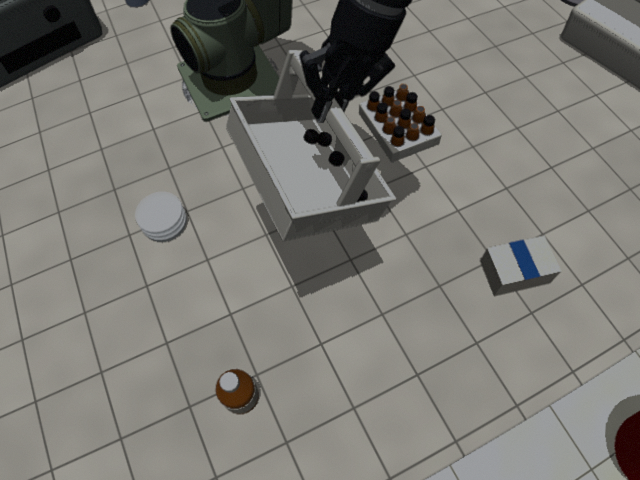

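All five caps are in a cluster at the +y side: columns 390-435, in pairs plus a single, as planned. Now I tip slowly toward −x.

```bash
python3 -m creep '[[[0,0,0,0,-0.02,0],[0,0,0,0,-0.03,0],[0,0,0,0,-0.03,0],[0,0,0,0,-0.03,0],[0,0,0,0,-0.03,0],[0,0,0,0,-0.03,0],[0,0,0,0,-0.02,0],[0,0,0,0,-0.015,0]]]'
for i in 1; do :; done
python3 -m creep '[[[0,0,0,0,-0.015,0],[0,0,0,0,-0.015,0],[0,0,0,0,-0.015,0],[0,0,0,0,-0.015,0],[0,0,0,0,-0.015,0],[0,0,0,0,-0.015,0],[0,0,0,0,-0.015,0],[0,0,0,0,-0.015,0]]]'
python3 -m creep '[[[0,0,0,0,-0.015,0],[0,0,0,0,-0.015,0],[0,0,0,0,-0.015,0],[0,0,0,0,-0.015,0],[0,0,0,0,-0.015,0],[0,0,0,0,-0.015,0],[0,0,0,0,-0.015,0],[0,0,0,0,-0.015,0]]]'
python3 rel.py .495 .0185 .36
python3 - <<'E'
from h import *
cv2.imwrite("pics/w4.png",arm.camera("wrist")[:,:,::-1])
E
```

```text
clock: 7.68
ee_pos: [0.4951, 0.0194, 0.3674]
tool_rot: [-0.043, 2.888, -0.552]
ft_force: [-0.4, -0.1, -6.0]
finger_gap: 0.0162
clock: 8.35
ee_pos: [0.4957, 0.0196, 0.3673]
tool_rot: [-0.073, 2.772, -0.531]
ft_force: [0.8, -0.6, -5.0]
finger_gap: 0.0163
clock: 9.02
ee_pos: [0.4957, 0.0195, 0.3673]
tool_rot: [-0.102, 2.655, -0.509]
ft_force: [-0.1, -0.5, -3.8]
finger_gap: 0.0162
9.0167 [0.4957 0.0195 0.3673] [ 0.28  -0.021  1.819 -0.535  1.047 -1.165] shift mm [3.7 1.7 6.2] turn [-0.3709  0.4408  0.0833]
```

View pics/w4.png

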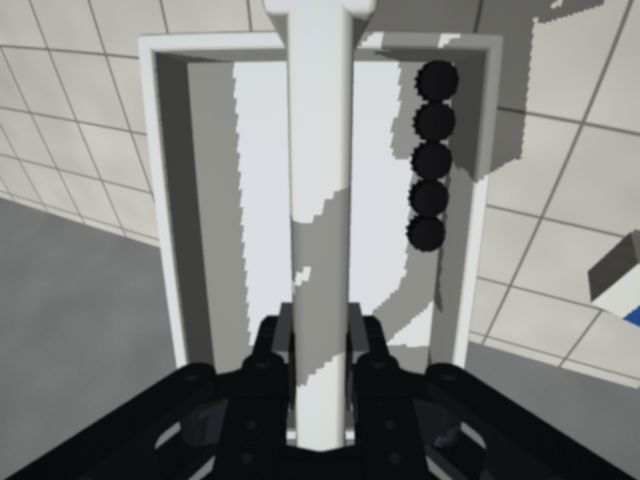

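The caps formed a single line of five along the +y wall. The last one would be about 99 mm from the corner, beyond the 95 mm limit. I'll tip slightly back toward −y to break the line, then re-tip.

```bash
cat > ax.py <<'E'
from h import *
s=arm.sense();R=Ro.from_rotvec(s["tool_rot"])
A=Ro.from_euler("z",-0.009)*Ro.from_matrix(np.diag([-1,1,-1.]))
T=R*Ro.from_matrix(np.diag([-1,1,-1.])) # tray rot
M=T.as_matrix();print(s["clock"],"xslope",np.degrees(np.arcsin(M[2,0])),"y fall",-np.degrees(np.arcsin(M[2,1])),"tilt",np.degrees(np.arccos(M[2,2])))
print("world x axis in tool",R.inv().apply([1,0,0]),np.round(s["joints"],2),np.round(s["ee_pos"],3))
E
python3 ax.py
```

```text
9.0667 xslope 23.66548633796398 y fall 21.5993234361265 tilt 32.9996724545501
world x axis in tool [-0.9035025   0.00896441  0.42848905] [ 0.28 -0.02  1.82 -0.54  1.05 -1.17] [0.495 0.02  0.367]
```

```bash
python3 -m creep '[[[0,0,0,-0.045,0,0.0215],[0,0,0,-0.045,0,0.0215],[0,0,0,-0.045,0,0.0215],[0,0,0,-0.045,0,0.0215],[0,0,0,-0.045,0,0.0215],[0,0,0,-0.045,0,0.0215],[0,0,0,-0.045,0,0.0215],[0,0,0,-0.045,0,0.0215]]]'
python3 -m creep '[[[0,0,0,-0.018,0,0.0086],[0,0,0,-0.018,0,0.0086],[0,0,0,-0.018,0,0.0086],[0,0,0,-0.018,0,0.0086],[0,0,0,-0.018,0,0.0086],[0,0,0,-0.018,0,0.0086],[0,0,0,0,0,0],[0,0,0,0,0,0]]]'
python3 ax.py
python3 - <<'E'
from h import *
cv2.imwrite("pics/w5.png",arm.camera("wrist")[:,:,::-1])
E
```

```text
clock: 9.73
ee_pos: [0.4954, 0.019, 0.3672]
tool_rot: [0.02, 2.697, 0.027]
ft_force: [-1.0, -0.1, -4.6]
finger_gap: 0.0163
clock: 10.4
ee_pos: [0.4955, 0.0189, 0.367]
tool_rot: [0.057, 2.691, 0.185]
ft_force: [0.9, 0.4, -5.3]
finger_gap: 0.0164
10.4 xslope 25.185088320974653 y fall -7.9902640826764815 tilt 26.59439387119114
world x axis in tool [-0.90228695  0.01040334  0.43101047] [-0.08 -0.06  1.82  0.19  0.95 -1.68] [0.495 0.019 0.367]
```

View pics/w5.png

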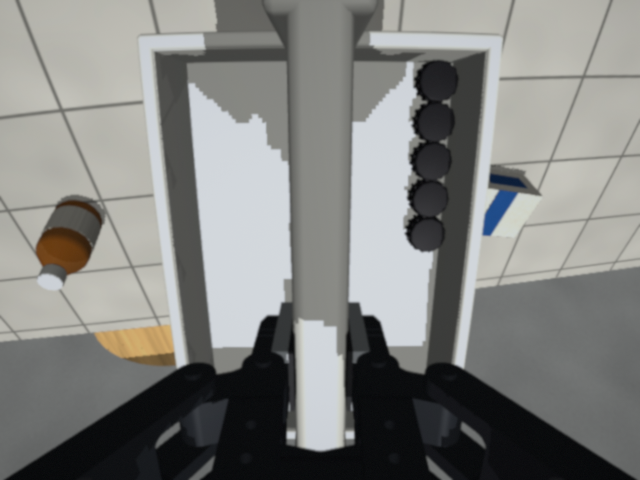

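```bash
python3 -m creep '[[[0,0,0,-0.018,0,0.0086],[0,0,0,-0.018,0,0.0086],[0,0,0,-0.018,0,0.0086],[0,0,0,-0.018,0,0.0086],[0,0,0,-0.009,0,0.0043],[0,0,0,0,0,0],[0,0,0,0,0,0],[0,0,0,0,0,0]]]'
python3 ax.py
python3 - <<'E'
from h import *
cv2.imwrite("pics/w6.png",arm.camera("wrist")[:,:,::-1])
E
```

```text
clock: 11.12
ee_pos: [0.4957, 0.0196, 0.3673]
tool_rot: [0.083, 2.679, 0.308]
ft_force: [0.2, -0.5, -4.8]
finger_gap: 0.0162
11.1167 xslope 24.78273775193049 y fall -13.218060577122477 tilt 28.521484171483948
world x axis in tool [-0.90153947  0.00955672  0.43259133] [-0.14 -0.06  1.82  0.32  0.97 -1.77] [0.496 0.02  0.367]
```

View pics/w6.png

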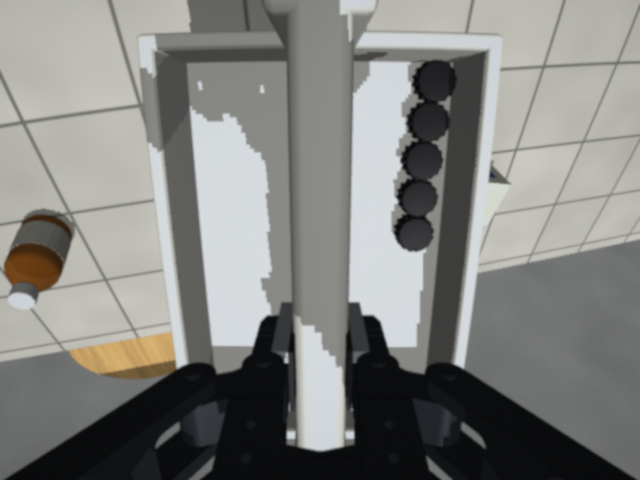

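The column is starting to lean: the top cap has moved from column 426 to 415. I add a little more and check.

```bash
python3 -m creep '[[[0,0,0,-0.012,0,0.0057],[0,0,0,-0.012,0,0.0057],[0,0,0,0,0,0],[0,0,0,0,0,0],[0,0,0,0,0,0],[0,0,0,0,0,0],[0,0,0,0,0,0],[0,0,0,0,0,0]]]'
python3 ax.py
python3 - <<'E'
from h import *
cv2.imwrite("pics/w7.png",arm.camera("wrist")[:,:,::-1])
E
```

```text
clock: 11.83
ee_pos: [0.4957, 0.0196, 0.3674]
tool_rot: [0.092, 2.675, 0.344]
ft_force: [-0.1, 0.7, -4.6]
finger_gap: 0.0163
11.8333 xslope 24.60521038734541 y fall -14.787822040942142 tilt 29.233561474961178
world x axis in tool [-0.90137707  0.00973975  0.43292552] [-0.16 -0.05  1.83  0.36  0.98 -1.8 ] [0.496 0.02  0.367]
```

View pics/w7.png

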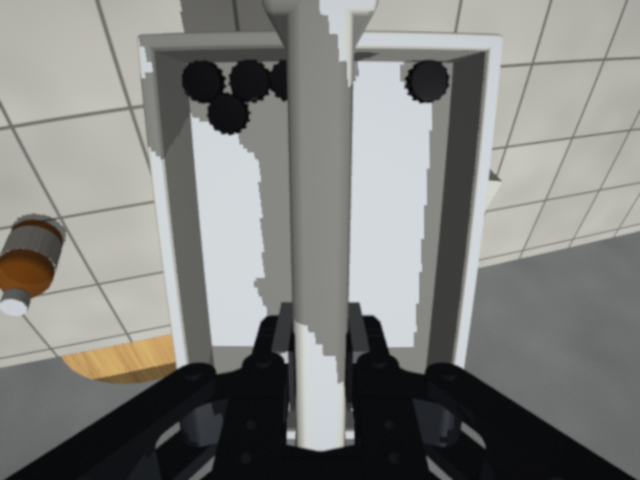

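The column collapsed: one cap is in the target corner at (427,80), and four slid to the near-right corner at (185-290, 60-130). Recovery: take off the x slope (slightly reversed, to clear the upright's 4 mm ledge), tip to +y so they stay in a bunch, then tip to −x.

```bash
python3 -m creep '[[[0,0,0,0,0.055,0],[0,0,0,0,0.055,0],[0,0,0,0,0.055,0],[0,0,0,0,0.055,0],[0,0,0,0,0.055,0],[0,0,0,0,0.055,0],[0,0,0,0,0.055,0],[0,0,0,0,0.055,0]]]'
python3 -m creep '[[[0,0,0,0.055,0,0],[0,0,0,0.055,0,0],[0,0,0,0.055,0,0],[0,0,0,0.055,0,0],[0,0,0,0.055,0,0],[0,0,0,0.055,0,0],[0,0,0,0.055,0.01,0],[0,0,0,0.04,0.02,0]]]'
python3 ax.py
python3 -m creep '[[[0,0,0,0,0.02,0],[0,0,0,0,0.02,0],[0,0,0,0,0.02,0],[0,0,0,0,0.02,0],[0,0,0,0,0.02,0],[0,0,0,0,0.02,0],[0,0,0,0,0.02,0],[0,0,0,0,0,0]]]'
python3 ax.py
python3 - <<'E'
from h import *
cv2.imwrite("pics/w8.png",arm.camera("wrist")[:,:,::-1])
E
```

```text
clock: 12.55
ee_pos: [0.4967, 0.0195, 0.3678]
tool_rot: [0.017, 3.109, 0.403]
ft_force: [0.6, 0.2, -4.8]
finger_gap: 0.0162
clock: 13.22
ee_pos: [0.4963, 0.0208, 0.3679]
tool_rot: [-0.02, -3.108, 0.259]
ft_force: [-0.3, 0.7, -4.6]
finger_gap: 0.0165
13.2167 xslope -1.265340723854477 y fall 9.540207977783778 tilt 9.62531262653979
world x axis in tool [-0.99964991  0.01071603 -0.02419147] [ 0.11  0.16  1.51 -0.16  1.51 -1.43] [0.496 0.021 0.368]
clock: 13.88
ee_pos: [0.4964, 0.0194, 0.3668]
tool_rot: [-0.038, -2.964, 0.246]
ft_force: [0.3, 0.7, -5.8]
finger_gap: 0.0163
13.8833 xslope -9.409078564591761 y fall 9.551543958518947 tilt 13.470195491259929
world x axis in tool [-0.98577529  0.01148784 -0.16767558] [ 0.1   0.23  1.43 -0.15  1.66 -1.44] [0.496 0.019 0.367]
```

View pics/w8.png

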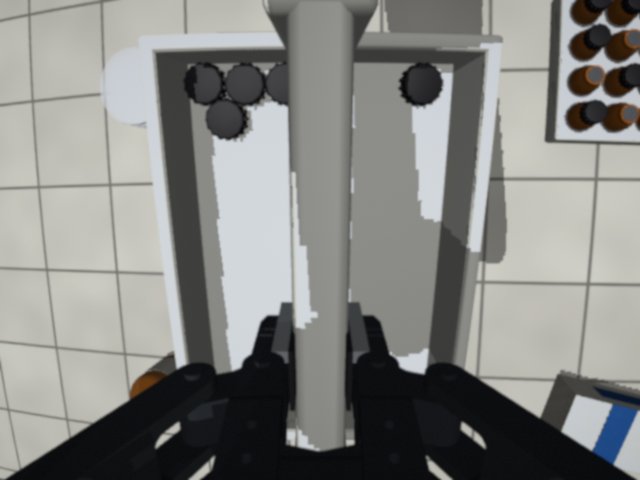

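```bash
python3 -m creep '[[[0,0,0,0.03,0,0],[0,0,0,0.03,0,0],[0,0,0,0.03,0,0],[0,0,0,0.03,0,0],[0,0,0,0.03,0,0],[0,0,0,0.03,0,0],[0,0,0,0.03,0,0],[0,0,0,0.03,0,0]]]'
python3 ax.py
python3 - <<'E'
from h import *
cv2.imwrite("pics/w9.png",arm.camera("wrist")[:,:,::-1])
E
```

```text
clock: 14.6
ee_pos: [0.4957, 0.0199, 0.3674]
tool_rot: [-0.007, -2.914, 0.6]
ft_force: [0.4, -0.0, -5.3]
finger_gap: 0.0159
14.6 xslope -9.292639233925755 y fall 23.122189338846965 tilt 25.125176844494295
world x axis in tool [-0.98614097 -0.02879326 -0.16339197] [ 0.22  0.26  1.45 -0.36  1.7  -1.34] [0.496 0.02  0.367]
```

View pics/w9.png

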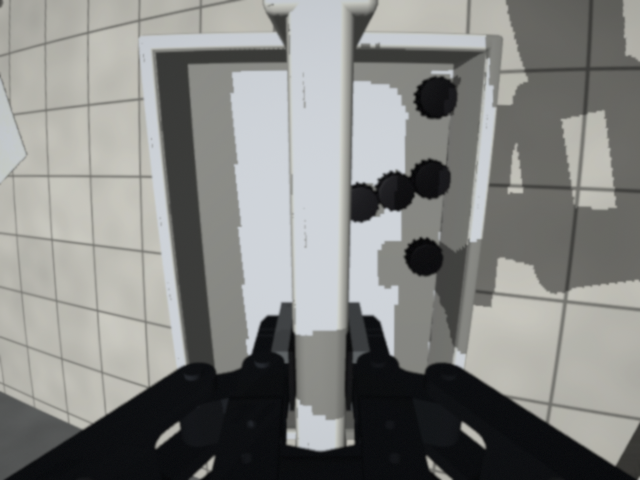

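The caps are now bunched: columns 360-430, rows 97-257, three of them side by side in y. I reduce the y slope to a few degrees so they keep their rows, then tip to −x.

```bash
python3 -m creep '[[[0,0,0,-0.04,0,0],[0,0,0,-0.04,0,0],[0,0,0,-0.04,0,0],[0,0,0,-0.04,0,0],[0,0,0,-0.04,0,0],[0,0,0,-0.04,-0.01,0],[0,0,0,-0.03,-0.03,0],[0,0,0,-0.02,-0.04,0]]]'
python3 ax.py
python3 -m creep '[[[0,0,0,0,-0.045,0],[0,0,0,0,-0.045,0],[0,0,0,0,-0.045,0],[0,0,0,0,-0.045,0],[0,0,0,0,-0.04,0],[0,0,0,0,-0.03,0],[0,0,0,0,-0.03,0],[0,0,0,0,-0.03,0]]]'
python3 ax.py
python3 - <<'E'
from h import *
cv2.imwrite("pics/w10.png",arm.camera("wrist")[:,:,::-1])
E
```

```text
clock: 15.32
ee_pos: [0.496, 0.0191, 0.3672]
tool_rot: [-0.035, -3.052, 0.176]
ft_force: [-0.6, 0.2, -4.3]
finger_gap: 0.0163
15.3167 xslope -4.723106989324959 y fall 6.6408615607603325 tilt 8.161524090011062
world x axis in tool [-0.9962147   0.01821758 -0.0849964 ] [ 0.08  0.19  1.48 -0.11  1.57 -1.46] [0.496 0.019 0.367]
clock: 15.98
ee_pos: [0.4947, 0.0194, 0.3672]
tool_rot: [0.006, 2.913, -0.174]
ft_force: [0.4, 0.9, -4.8]
finger_gap: 0.0162
15.9833 xslope 12.808663013870659 y fall 6.721909002085313 tilt 14.51886971469606
world x axis in tool [-0.97507327  0.01733385  0.221205  ] [ 0.1   0.04  1.67 -0.15  1.23 -1.43] [0.495 0.019 0.367]
```

View pics/w10.png

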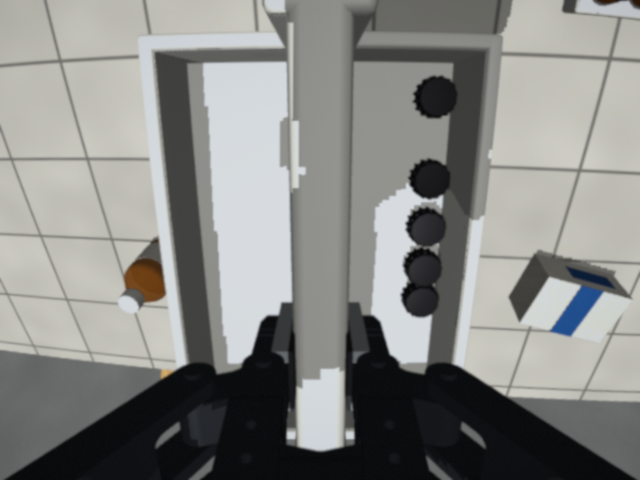

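The caps drifted on while the roll was being taken off and are again in one column at the +y wall (columns 420-435). New plan: gather them at the near-right corner again, then slide them along the −x (short) wall with a slight +x slope so they line up and heap from the target corner.

```bash
python3 -m creep '[[[0,0,0,0,-0.04,0],[0,0,0,0,-0.04,0],[0,0,0,0,-0.04,0],[0,0,0,0,-0.04,0],[0,0,0,0,-0.04,0],[0,0,0,0,-0.02,0],[0,0,0,0,0,0],[0,0,0,0,0,0]]]'
python3 -m creep '[[[0,0,0,-0.0405,0,0.0195],[0,0,0,-0.0405,0,0.0195],[0,0,0,-0.0405,0,0.0195],[0,0,0,-0.0405,0,0.0195],[0,0,0,-0.0405,0,0.0195],[0,0,0,-0.0405,0,0.0195],[0,0,0,-0.0405,0,0.0195],[0,0,0,-0.0405,0,0.0195]]]'
python3 ax.py
python3 - <<'E'
from h import *
cv2.imwrite("pics/w11.png",arm.camera("wrist")[:,:,::-1])
E
```

```text
clock: 16.7
ee_pos: [0.4952, 0.0195, 0.3671]
tool_rot: [-0.012, 2.695, -0.164]
ft_force: [0.4, 1.4, -5.5]
finger_gap: 0.0163
clock: 17.37
ee_pos: [0.496, 0.0191, 0.3673]
tool_rot: [0.098, 2.677, 0.321]
ft_force: [-0.8, 0.1, -5.1]
finger_gap: 0.0162
17.3667 xslope 24.681754653197014 y fall -13.910315734261344 tilt 28.80529833356413
world x axis in tool [-0.90076235  0.01719872  0.43397166] [-0.15 -0.06  1.82  0.33  0.97 -1.78] [0.496 0.019 0.367]
```

View pics/w11.png

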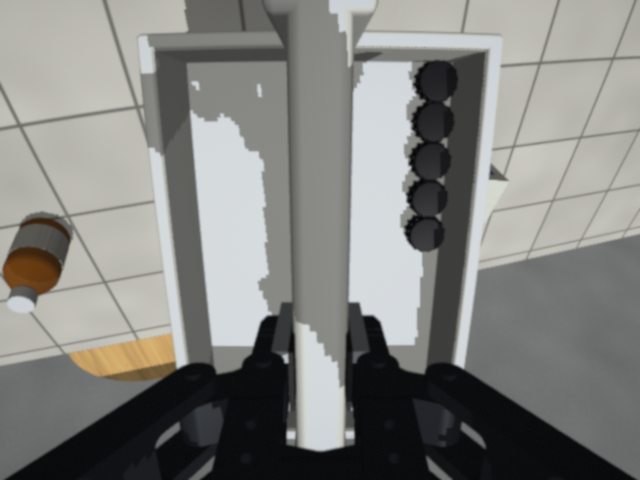

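The column re-formed and is at the onset of leaning. This time I let it collapse only briefly, then swing back to +y within the same call.

```bash
python3 -m creep '[[[0,0,0,-0.014,0,0.0065],[0,0,0,0,0,0],[0,0,0,0,0,0],[0,0,0,0,0,0],[0,0,0,0.108,0,-0.052],[0,0,0,0.108,0,-0.052],[0,0,0,0.108,0,-0.052],[0,0,0,0.108,0,-0.052]]]'
python3 ax.py
python3 - <<'E'
from h import *
cv2.imwrite("pics/w12.png",arm.camera("wrist")[:,:,::-1])
E
```

```text
clock: 18.08
ee_pos: [0.496, 0.0202, 0.3687]
tool_rot: [-0.045, 2.679, -0.308]
ft_force: [-1.0, -0.8, -7.2]
finger_gap: 0.0163
18.0833 xslope 25.043930652128083 y fall 12.897227502725872 tilt 28.590973350647015
world x axis in tool [-0.90239177  0.01766217  0.43055446] [ 0.19 -0.04  1.81 -0.35  0.99 -1.28] [0.496 0.02  0.369]
```

View pics/w12.png

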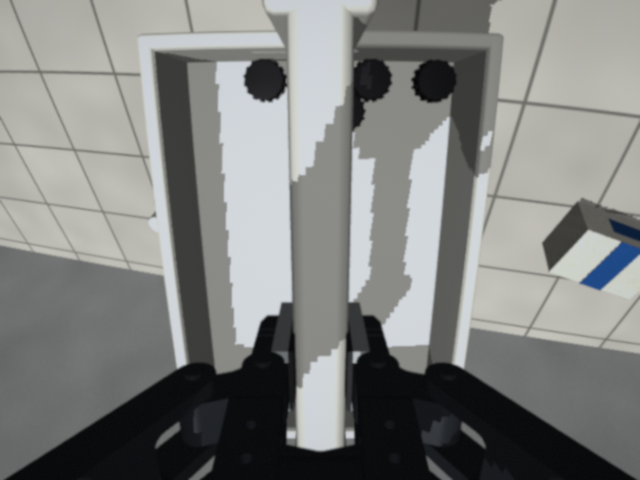

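Good split: one cap in the corner (434,80), one at (372,80), one behind it at (355,110), one at (265,80) before the upright, and one hidden by the bar. Next I tip further to +y.

```bash
python3 -m creep '[[[0,0,0,0.04,0,-0.019],[0,0,0,0.04,0,-0.019],[0,0,0,0.04,0,-0.019],[0,0,0,0.04,0,-0.019],[0,0,0,0.04,0,-0.019],[0,0,0,0.04,0,-0.019],[0,0,0,0.03,0,-0.014],[0,0,0,0,0,0]]]'
python3 ax.py
python3 - <<'E'
from h import *
cv2.imwrite("pics/w13.png",arm.camera("wrist")[:,:,::-1])
cv2.imwrite("pics/s13.png",arm.camera("scene")[:,:,::-1])
E
```

```text
clock: 18.8
ee_pos: [0.4955, 0.0213, 0.3659]
tool_rot: [-0.136, 2.623, -0.696]
ft_force: [0.4, -0.6, -4.9]
finger_gap: 0.0161
18.8 xslope 21.883691643067195 y fall 29.56496358450753 tilt 38.19690501672942
world x axis in tool [-0.90655978  0.01285675  0.42188158] [ 0.36  0.01  1.83 -0.69  1.12 -1.06] [0.495 0.021 0.366]
```

View pics/w13.png

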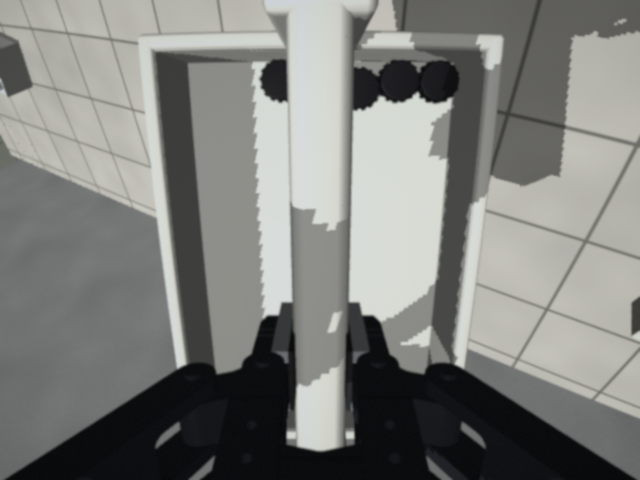

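View pics/s13.png

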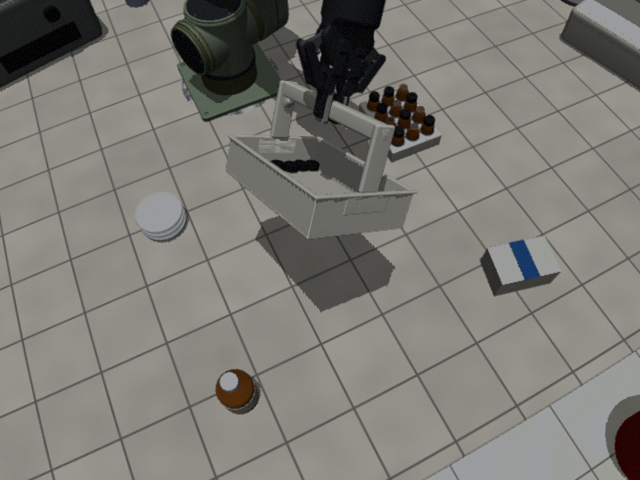

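Now a row of five lies along the −x wall, with the third standing out slightly at the upright (362,88). I flatten the x slope so the push of the row buckles it outward.

```bash
python3 -m creep '[[[0,0,0,0,0.06,0],[0,0,0,0,0.06,0],[0,0,0,0,0.06,0],[0,0,0,0,0.06,0],[0,0,0,0,0.06,0],[0,0,0,0,0.06,0],[0,0,0,0,0.04,0],[0,0,0,0,0,0]]]'
python3 ax.py
python3 - <<'E'
from h import *
cv2.imwrite("pics/w14.png",arm.camera("wrist")[:,:,::-1])
E
```

```text
clock: 19.57
ee_pos: [0.4976, 0.0199, 0.3671]
tool_rot: [0.01, 2.998, -0.793]
ft_force: [0.9, 1.1, -4.3]
finger_gap: 0.0165
19.5667 xslope 2.363373273055045 y fall 29.60691819535966 tilt 29.720197389960557
world x axis in tool [-0.99914063  0.01674856  0.0379143 ] [ 0.3   0.18  1.57 -0.5   1.52 -1.2 ] [0.498 0.02  0.367]
```

View pics/w14.png

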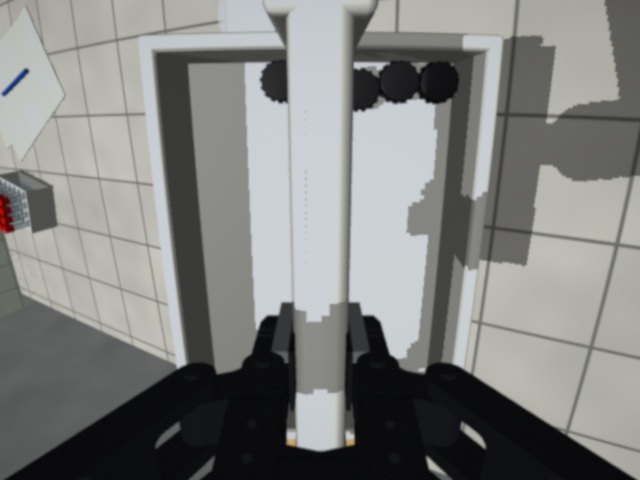

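```bash
python3 -m creep '[[[0,0,0,0,0.03,0],[0,0,0,0,0.03,0],[0,0,0,0,0.03,0],[0,0,0,0,0.03,0],[0,0,0,0,0.03,0],[0,0,0,0,0.03,0],[0,0,0,0,0,0],[0,0,0,0,0,0]]]'
python3 ax.py
python3 - <<'E'
from h import *
cv2.imwrite("pics/w15.png",arm.camera("wrist")[:,:,::-1])
E
```

```text
clock: 20.28
ee_pos: [0.496, 0.0195, 0.3674]
tool_rot: [-0.078, -2.909, 0.771]
ft_force: [0.8, 0.1, -4.4]
finger_gap: 0.0162
20.2833 xslope -6.5172899752932025 y fall 29.74412633475089 tilt 30.593609722798323
world x axis in tool [-0.99004794  0.01607342 -0.13980957] [ 0.27  0.26  1.47 -0.45  1.7  -1.23] [0.496 0.02  0.367]
```

View pics/w15.png

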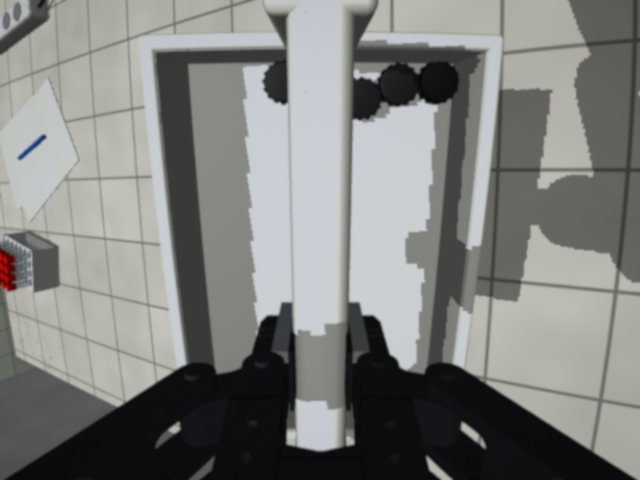

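Buckling has started: the third cap is now at (363,98). I nudge it a little further, then swing back to −x in the same call.

```bash
python3 -m creep '[[[0,0,0,0,0.02,0],[0,0,0,0,0.02,0],[0,0,0,0,0.01,0],[0,0,0,0,-0.1,0],[0,0,0,0,-0.1,0],[0,0,0,0,-0.1,0],[0,0,0,0,-0.1,0],[0,0,0,0,-0.1,0]]]'
python3 ax.py
python3 - <<'E'
from h import *
cv2.imwrite("pics/w16.png",arm.camera("wrist")[:,:,::-1])
E
```

```text
clock: 21.0
ee_pos: [0.4954, 0.0197, 0.3674]
tool_rot: [-0.093, 2.74, -0.733]
ft_force: [-0.2, -1.6, -4.8]
finger_gap: 0.016
21.0 xslope 15.807627798745418 y fall 29.80871645266479 tilt 34.53096351457444
world x axis in tool [-0.95205976  0.0153926   0.3055246 ] [ 0.35  0.06  1.75 -0.62  1.25 -1.11] [0.495 0.02  0.367]
```

View pics/w16.png

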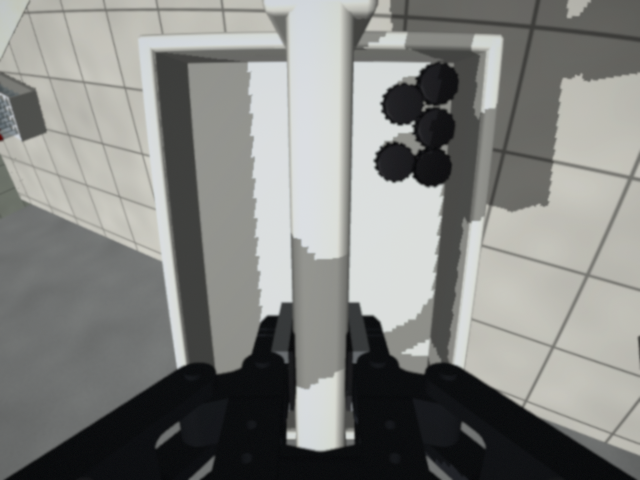

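All five are now heaped in the target corner (375-455, 62-185). I steepen the x side gently and let them settle.

```bash
python3 -m creep '[[[0,0,0,0,-0.03,0],[0,0,0,0,-0.03,0],[0,0,0,0,-0.03,0],[0,0,0,0,-0.03,0],[0,0,0,0,-0.02,0],[0,0,0,0,0,0],[0,0,0,0,0,0],[0,0,0,0,0,0]]]'
python3 -m creep '[[[0,0,0,0,0,0],[0,0,0,0,0,0],[0,0,0,0,0,0],[0,0,0,0,0,0],[0,0,0,0,0,0],[0,0,0,0,0,0],[0,0,0,0,0,0],[0,0,0,0,0,0]]]'
python3 ax.py
python3 - <<'E'
from h import *
cv2.imwrite("pics/w17.png",arm.camera("wrist")[:,:,::-1])
cv2.imwrite("pics/t17.png",arm.camera("top")[:,:,::-1])
a=cv2.imread("pics/w17.png");
import time
b=arm.camera("wrist")[:,:,::-1];cv2.imwrite("pics/w18.png",b);print(np.abs(a.astype(int)-b)[50:250,350:480].mean())
E
```

```text
clock: 21.72
ee_pos: [0.4959, 0.0196, 0.3673]
tool_rot: [-0.137, 2.611, -0.701]
ft_force: [0.5, 0.4, -4.7]
finger_gap: 0.0162
clock: 22.38
ee_pos: [0.4957, 0.0196, 0.3673]
tool_rot: [-0.138, 2.61, -0.7]
ft_force: [-0.2, 0.3, -4.9]
finger_gap: 0.0163
22.3833 xslope 22.466170099890533 y fall 29.823171240969696 tilt 38.84276084030396
world x axis in tool [-0.90152055  0.01543081  0.43246109] [ 0.36  0.01  1.84 -0.7   1.11 -1.05] [0.496 0.02  0.367]
0.38025641025641027
```

View pics/w18.png

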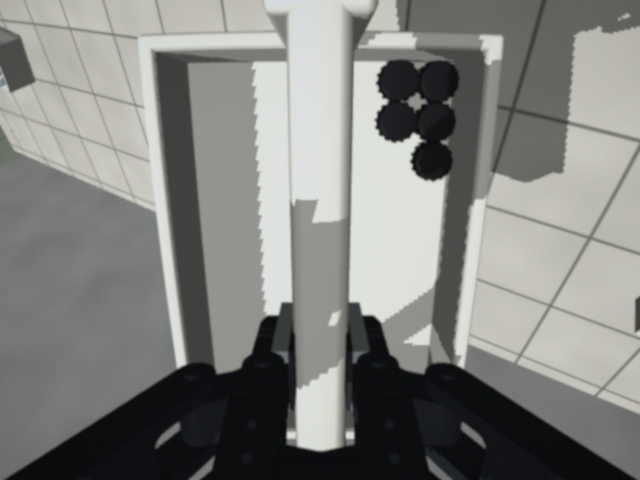

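View pics/t17.png

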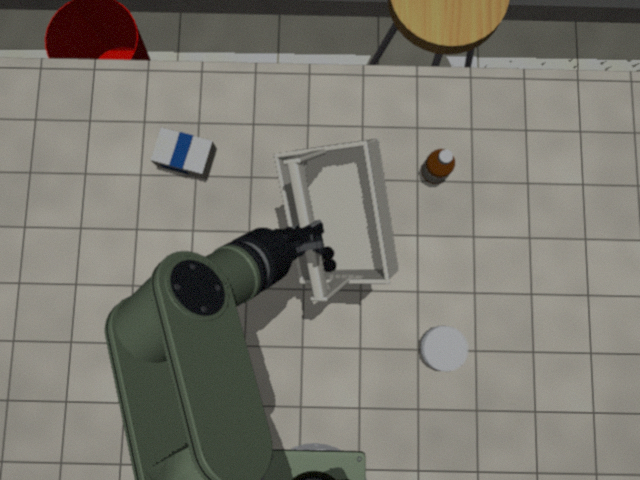

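The caps are packed 2×2+1 in the near-left corner (376-458, 60-180). The farthest is about 57 mm from the corner, and nothing changes between two frames. The tray has not slipped in the grip, and the bystanders are where they were. I hand in.

```bash
python3 - <<'E'
from workcell import arm
print(arm.hand_in())
E
```

```text
the job is handed in; nothing more can be done
None
```

I picked the tray up by its handle and tipped it toward its near-left corner, the one nearest the rack. It is held still there with all five caps heaped in that corner, and I handed the job in at about 22.5 s. The hand-in gave no verdict.

**Last checks:**
- **Tilt:** 38.8° in all, with the tray's x side falling 22° and its y side 30° to that corner. These come from the tool pose, and the wrist view showed no slip in the grip.
- **Height:** the TCP is at 0.367 m, so by calculation the lowest tray corner is well over 0.1 m above the bench. I did not measure the corner heights directly.
- **Caps:** packed two by two plus one in the corner. The farthest is about 57 mm from it, judged from the packing in the picture rather than ray-measured. Two successive wrist pictures showed no motion.
- **Other objects:** the carton, bottle and dishes look unmoved in the top view. The arm hid the rack there, but it is fixed.

**What went wrong on the way:** the first tip lined all five caps up along the long wall, which would have left the last about 99 mm from the corner, over the 95 mm limit. My first try at breaking that line sent four caps to the near-right corner. Recovering them ended in a line again, and a second, timed try worked. No cap was spilled.

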